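# Clear the tamper and unlock the cash box

## Task

The tamper was left standing on the lock of the cash box: first stand it upright on its rubber mat, setting it down rather than dropping it. Then take the key out of the wooden key block, push it fully home in the lock in the cash box's lid, turn it clockwise (seen from above) as far as it goes to unlock the box, and leave the key in the lock. Leave the milk jug, the cup and the portafilter where they are.

Things in the scene. Friction and masses are not known exactly. Their poses are not given: they have to be found in the camera images.
- cash_box: Grey steel cash box, fixed, 200 (own x) x 160 (own y) x 90 mm high, flat top at 90 mm. Origin: centre of its underside. The lock is in the lid on its centre line, 30 mm from the centre towards own -x; a flat steel strip handle (no obstacle) lies on the lid on the +x side.
- keyhole (a point): Centre of the key slot's mouth, level with the lid (90 mm up), on the lock's vertical axis. The lock is a round steel plug, 35 mm in diameter, flush with the lid; its slot is 13 mm long (this point's x), 6.5 mm wide (y), 30 mm deep, with a 1.5 mm chamfer; black lines continue the slot to the plug's rim. z is up; the point turns with the lock.
- lock (a joint): Angle of the lock plug, rad: 0 is locked, grows as it is turned clockwise seen from above, stop at 1.25 (about 72 degrees, unlocked). It starts between 0 and 0.2 and stays where it is left (friction about 0.08 N m).
- tamper: Coffee tamper, about 0.35 kg: round steel base 58 mm in diameter and 20 mm high, thin neck, wooden knob handle 36 mm in diameter between 57 and 83 mm above the underside, top at 94 mm. Origin: centre of its underside; z up along the handle. It starts standing on the cash box lid, over the lock.
- tamp_mat: Black rubber mat, square 150 x 150 mm, 6 mm thick, fixed flat on the counter. Origin: centre of its underside.
- key_block: Wooden block, fixed, 70 (own x) x 60 (own y) x 42 mm high, with a slot 12.5 x 6.5 mm, 30 mm deep, in the middle of its top, in which the key stands. Origin: centre of its underside.
- key: Upright key, 30 g, 66 mm long: steel blade 10 mm wide (own x), 4.5 mm thick (y), from tip to 26 mm; shoulder 18 x 10 mm from 26 to 38 mm; round flat black bow 32 mm wide (x), 10 mm thick (y), centred 50 mm above the tip. Origin: centre of the tip; z up along the key. Fits the lock both ways round. Fully home, the shoulder rests on the lock, the tip 26 mm below the keyhole point.
- milk_jug: Steel milk jug with a handle, 80 mm wide, 95 mm high; bystander. Origin: centre of its underside.
- espresso_cup: White cup, 64 mm wide, 58 mm high; bystander. Origin: centre of its underside.
- portafilter: Portafilter, steel basket 68 mm wide and 30 mm high with a black handle that reaches 165 mm along own -y; bystander. Origin: centre of the basket's underside.
Not all that is in view belongs to the job. What is shaped like the key but orange is not meant.

How it is judged:
By the outcome, as a careful person would: the job done as asked, in the order asked, and still so for the second after the job is handed in, with the robot touching nothing.
It also fails if it takes over 72 s, if anything falls off the work surface, if the arm or the gripper's body presses on something with over 40 N, if the wrist force passes 120 N, or if a joint passes its speed limit or range.

## Robot

A 7-joint arm with a two-finger parallel gripper is mounted at the origin on the work surface. World frame = base frame: x ahead of the robot, y to its left, z up, the work surface at z = 0. Lengths are in m, angles in rad, forces in N, time in s.
With the tool pointing down it reaches from about 0.425 to 1.025 m from the base axis. Payload 9.4 kg.
Tool frame: the origin (TCP) lies on the centre line of the jaws, within the pads' length; the fingertips stand tip_reach ahead of it and the grasp point (between the pads) lies 6 mm ahead of it (tip_reach is the distance from the TCP to the fingertips, in m); z points along the fingers, y is the line along which they close (so a half turn about z gives the same grasp; the last joint's range is limited). The gripper opens to 93 mm and grips with 3 to 60 N. Pads are 15 mm wide; open, the fingers measure 128 mm over their backs; the gripper's body (75 mm by 188 mm) begins 65 mm behind the grasp point.
Start: joints at [1.223, 0.599, -0.003, 1.599, 0.002, 0.943, -0.08], TCP at [0.194, -0.699, 0.215] pointing down, gripper open.
Joint ranges: [-2.57, 2.57], [-0.35, 1.97], [-1.29, 1.29], [0.11, 2.56], [-1.05, 4.19], [0.11, 1.86], [-2.63, 2.63]. Speed limits (rad/s): [2.22, 2.22, 3.01, 3.01, 3.14, 3.14, 3.14].

## Interface

Orientations are given as a unit quaternion [x, y, z, w].
In Python, from bench import * gives the robot as it stands. The module is installed in compiled form; this text tells all that it offers.
- The arm moves only by the tool jog_arm, never from a script. Its argument "deltas" is a list of rows, each an object of numbers: "claw": the opening, from 0 (shut) to 1 (fully open); "x", "y", "z": the shift along the tool's x, y, z in m; "ax", "ay", "az": the turn, a rotation vector about the tool's x, y, z in rad. A call has 1 to 5 rows; each row shifts and turns the commanded pose from where the row before left it, along the tool's axes as they then stand; what a row does not reach is not made up. A row lasts 1/8 s, in which the tool goes at most 62.5 mm and 10.7 degrees, less where a joint would pass 70% of its speed; a pose out of reach is approached as far as the arm can. A call with a gripper value outside its range is refused whole. The fingers move at their own pace and stop on an object; "newtons" is the grip in N (left out, the last holds). Time passes only in rows, so rows that do not move let the fingers close. It gives the time, the measured TCP pose, the force, the opening and the grip force at its end, in the units of the state.
- get_obs(): the state, without advancing time (a new reading comes with each control period).
- camera(name): name is "side" or "top"; returns a dict with "pixels" (420x560x3 uint8, blue, green, red), "intrinsics" (3x3 intrinsics, pixels), "rvec" (rotation vector, rad) and "tvec" (3), from world to camera coordinates, as OpenCV has them. Camera axes: x right, y down, z forward; pixel columns grow to the right and rows downward; lengths in m; the calibration is good to about 2 mm. A picture is of the moment at which its call begins. There is no depth.
- sign_off(): hands the job in; it is judged then, once.
The state is a dict: "t": time; "joint_positions": joint angles; "qd": joint speeds; "tau": joint torques, N m; "eef_pos": TCP position; "ee_rot": TCP orientation; "ft_force": force on the tool from outside, world axes, zero at the start; "torque": the same for the moment, N m; "gripper_width": finger opening in m; "grip_force": force on a finger pad.
Only numpy, scipy, OpenCV 4.12 (cv2) and the standard library are available. Lean on these libraries where they do the work, as an engineer would, in place of code of your own. Each camera call takes 0.05 s, during which the arm holds its last target. There are 200 camera calls.

## Working session

There is one attempt and no reset: what is moved stays moved. The work goes in short steps, Python scripts to look and compute and a tool call to move; the robot and the scene stay as the last step left them, time stands still between calls to the robot, and variables do not carry over. Pictures are saved under pics/ and viewed, at most 10 in all, crops included, and the job is handed in when it is done.

Besides the shell and the picture viewer there is one more tool, called after "Request:" as name([rows], argument=value, ...), one row to a line, values as JSON. jog_arm: Moves the arm, as the interface text tells. Its arguments: {"type":"object","properties":{"deltas":{"type":"array","items":{"type":"object","properties":{"claw":{"type":"number"},"x":{"type":"number"},"y":{"type":"number"},"z":{"type":"number"},"ax":{"type":"number"},"ay":{"type":"number"},"az":{"type":"number"}}}},"newtons":{"type":"number"}},"required":["deltas"]}

```bash
mkdir -p pics; python3 - <<'E'
from bench import *
import cv2,pickle
print(get_obs())
for n in("top","side"):
    c=camera(n); cv2.imwrite(f"pics/{n}0.png",c["pixels"]); pickle.dump({k:v for k,v in c.items()},open(n+"0.pkl","wb"))
    print(n,c["intrinsics"],c["rvec"],c["tvec"])
E
```

```text
{'t': 0.0, 'joint_positions': array([ 1.22330586,  0.60014509, -0.00255239,  1.60012167,  0.00179914,
        0.94291048, -0.07980256]), 'qd': array([ 4.49404331e-04,  1.25399536e-03,  1.97182161e-04, -3.79377104e-04,
       -1.12180169e-03, -7.53155446e-06,  4.28526231e-04]), 'tau': array([ 4.21462910e-04, -7.65073800e+01,  1.49759263e+00, -2.52348393e+01,
       -5.24560141e-02,  1.67224032e-02,  1.23157224e-04]), 'eef_pos': array([ 0.19378702, -0.69810506,  0.21434836]), 'ee_rot': array([ 9.90843498e-01,  1.35013098e-01, -1.75233443e-04, -7.71528303e-04]), 'ft_force': array([-0.33000924,  0.09357157, -0.2009164 ]), 'torque': array([ 0.00430606, -0.0048987 ,  0.02255615]), 'grip_force': 0.0, 'gripper_width': 0.09291364670768507}
top [[496.37881262   0.         280.42862975]
 [  0.         496.37881262 210.71269921]
 [  0.           0.           1.        ]] [ 2.16908073 -2.18605554  0.10261694] [-0.00614044  0.65525791  1.3557608 ]
side [[431.58605396   0.         284.29885689]
 [  0.         431.58605396 208.39458645]
 [  0.           0.           1.        ]] [ 0.31071713 -2.57753388  1.50407883] [0.60470536 0.13490384 0.8567553 ]
```

View pics/top0.png

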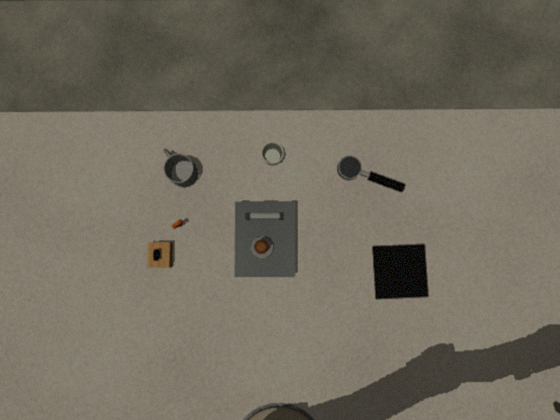

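View pics/side0.png

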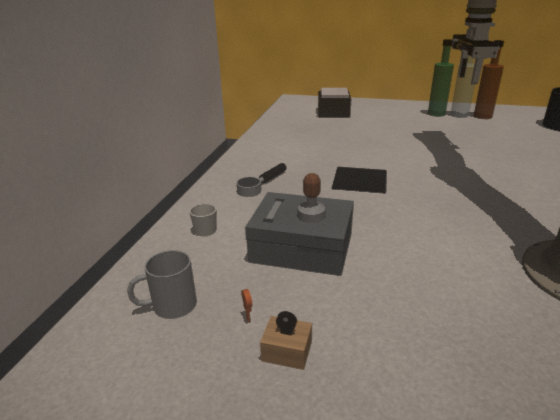

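The top view shows the box near (265,240), tamper (262,246), block (160,254), mat (400,271). In the side view the tamper knob is near (312,185) and the key bow near (287,322). Next, enlarged crops.

```bash
python3 - <<'E'
import cv2,pickle,numpy as np
t=pickle.load(open("top0.pkl","rb"))["pixels"];s=pickle.load(open("side0.pkl","rb"))["pixels"]
def crop(im,x,y,w,h,k):
    c=cv2.resize(im[y:y+h,x:x+w],None,fx=k,fy=k,interpolation=cv2.INTER_CUBIC)
    return np.clip(255*(c/255.)**.6,0,255).astype(np.uint8)
A=np.zeros((600,800,3),np.uint8)
a=crop(t,225,190,80,100,5);A[:500,:400]=a      # box x=225+px/5,y=190+py/5
b=crop(t,140,232,40,45,10);A[:450,400:800]=b  # block x=140+(px-400)/10,y=232+py/10
cv2.imwrite("pics/c1.png",A)
B=np.zeros((600,800,3),np.uint8)
B[:560,:480]=crop(s,240,165,120,110+30,4)      # x=240+px/4,y=165+py/4
B[:360,480:800]=crop(s,255,305,64,72,5)       # x=255+(px-480)/5,y=305+py/5
cv2.imwrite("pics/c2.png",B)
E
```

```text
(no output)
```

View pics/c1.png

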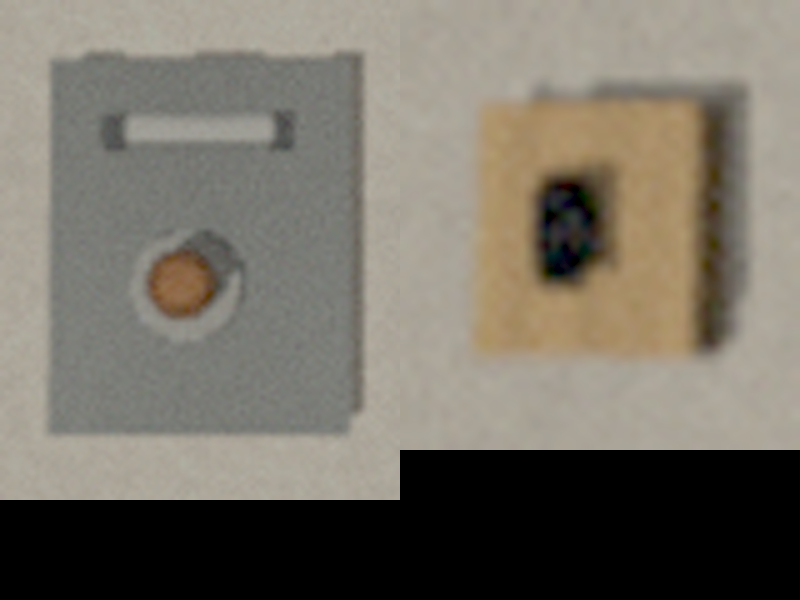

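View pics/c2.png

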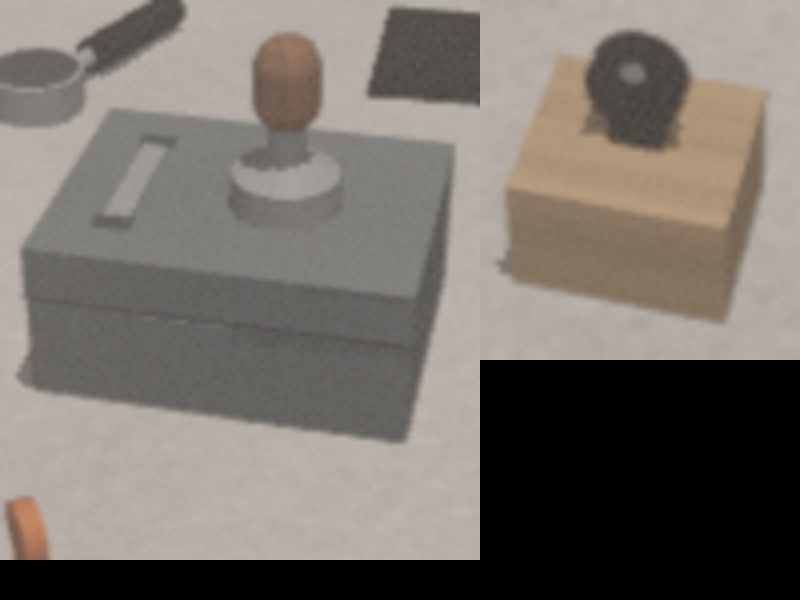

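```bash
cat > h.py <<'E'
import cv2,pickle,numpy as np
from scipy.optimize import least_squares
C={n:pickle.load(open(n+"0.pkl","rb")) for n in("top","side")}
def proj(n,P): return cv2.projectPoints(np.array(P,float).reshape(-1,1,3),C[n]["rvec"],C[n]["tvec"],C[n]["intrinsics"],None)[0][:,0]
def onz(n,uv,z):
    c=C[n];R=cv2.Rodrigues(c["rvec"])[0];d=R.T@np.linalg.inv(c["intrinsics"])@np.array([uv[0],uv[1],1.]);o=-R.T@np.ravel(c["tvec"])
    return o+d*(z-o[2])/d[2]
def un(p,k,x0,y0,ox=0): p=np.array(p,float);return np.c_[(p[:,0]-ox+.5)/k-.5+x0,(p[:,1]+.5)/k-.5+y0]
def fit(obs,x0):  # obs: list of (cam, local pts, pixels); returns x,y,yaw
    def W(p,L): c,s=np.cos(p[2]),np.sin(p[2]);L=np.array(L);return np.c_[p[0]+c*L[:,0]-s*L[:,1],p[1]+s*L[:,0]+c*L[:,1],L[:,2]]
    r=lambda p:np.concatenate([(proj(n,W(p,L))-u).ravel() for n,L,u in obs])
    s=least_squares(r,x0,loss="soft_l1");return s.x,np.round(r(s.x).reshape(-1,2),1).tolist()
E
python3 - <<'E'
from h import *
z=.09;a,b=.1,.08
TL,TR,BL,BR=[a,b,z],[a,-b,z],[-a,b,z],[-a,-b,z]
ot=("top",[BL,BR,TL],un([(49,433),(349,433),(51,60)],5,225,190))
os=("side",[TL,BL,TR,BR],un([(22,248),(415,298),(113,108),(455,145)],4,240,165))
g=onz("top",(262,240),.09)[:2]
for o in([ot],[os],[ot,os]): print("box",*fit(o,[*g,0]))
z=.042;a,b=.035,.03
TL,TR,BL,BR=[a,b,z],[a,-b,z],[-a,b,z],[-a,-b,z]
ot=("top",[TL,TR,BL,BR],un([(480,100),(700,100),(475,353),(693,353)],10,140,232,400))
os=("side",[TL,BL,TR,BR],un([(507,188),(728,226),(560,58),(767,95)],5,255,305,480))
g=onz("top",(160,254),.04)[:2]
for o in([ot],[os],[ot,os]): print("block",*fit(o,[*g,0]))
a=.075;z=.006
om=("top",[[a,a,z],[a,-a,z],[-a,-a,z],[-a,a,z]],np.array([(373,246),(425,244),(428,297),(376,298)],float))
print("mat",*fit([om],[.6,-.3,0]))
print("key bow top@.075",onz("top",un([(568,230)],10,140,232,400)[0],.078), "side bow@.066 x")
# triangulate: key bow centre, tamper knob
def tri(ut,us):
    return least_squares(lambda P:np.r_[proj("top",P)[0]-ut,proj("side",P)[0]-us],[.65,0,.1])
for nm,ut,us in(("key",un([(568,230)],10,140,232,400)[0],un([(638,78)],5,255,305,480)[0]),("knob",un([(182,283)],5,225,190)[0],un([(288,82)],4,240,165)[0])):
    s=tri(ut,us);print(nm,s.x,s.fun)
print("tamper base @.11",onz("top",un([(187,285)],5,225,190)[0],.108))
E
```

```text
box [ 0.57608402  0.03179258 -0.00638692] [[-0.3, 0.3], [0.4, 0.2], [-0.2, -0.6]]
box [ 0.57627431  0.03064713 -0.00976091] [[-0.4, 0.0], [0.2, 0.2], [-0.2, -0.2], [0.4, -0.3]]
box [ 0.57613586  0.03132283 -0.00859986] [[-0.2, 0.2], [0.5, 0.2], [0.1, -0.6], [-0.4, 0.2], [0.3, 0.3], [-0.3, -0.0], [0.4, -0.2]]
block [ 0.53702231  0.3246285  -0.00881843] [[0.1, -0.2], [-0.1, -0.2], [-0.1, 0.2], [0.1, 0.2]]
block [ 0.53681387  0.32422624 -0.00264068] [[-0.1, 0.2], [0.1, 0.9], [0.0, -0.5], [0.1, -0.8]]
block [ 0.53683945  0.32441573 -0.00505193] [[0.1, -0.1], [-0.0, -0.1], [0.1, 0.3], [0.2, 0.2], [-0.2, 0.3], [-0.1, 1.0], [0.0, -0.4], [0.1, -0.7]]
mat [ 0.48421894 -0.34738179  0.02454331] [[-0.5, -0.7], [0.6, -0.4], [0.7, 0.2], [-0.8, 1.0]]
key bow top@.075 [0.53589445 0.32101294 0.078     ] side bow@.066 x
key [0.53687168 0.32381583 0.0674389 ] [-0.07653122 -0.34975147  0.20680974  0.01099622]
knob [0.55448808 0.03880958 0.16208716] [-0.01057513 -0.05669622  0.04630429  0.0019681 ]
tamper base @.11 [0.55429219 0.0380575  0.108     ]
```

Request:
jog_arm([
  {"az": 0.136, "z": -0.02, "claw": 1},
  {"az": 0.136, "z": -0.025},
  {"x": 0.0225, "y": -0.046},
  {"x": 0.0225, "y": -0.046},
  {"x": 0.0225, "y": -0.046},
])

```text
$.deltas[0]: bad value
```

Request:
jog_arm([
  {"x": 0.0225, "y": -0.046},
  {"x": 0.0225, "y": -0.046},
  {"x": 0.0225, "y": -0.046},
  {"x": 0.0225, "y": -0.046},
  {"x": 0.0225, "y": -0.046},
])

```text
$.deltas[0]: bad value
```

Request:
jog_arm([
  {"x": 0.0225, "y": -0.046},
  {"x": 0.0225, "y": -0.046},
  {"x": 0.0225, "y": -0.046},
  {"x": 0.0225, "y": -0.046},
  {},
])

```text
$.deltas[0]: bad value
```

Request:
jog_arm([
  {"x": 0, "y": 0, "z": -0.02, "ax": 0, "ay": 0, "az": 0.136, "claw": 1},
  {"x": 0, "y": 0, "z": -0.025, "ax": 0, "ay": 0, "az": 0.136, "claw": 1},
])

```text
t: 0.35
eef_pos: [0.1937, -0.698, 0.2596]
ee_rot: [1.0, -0.003, -0.0, -0.001]
ft_force: [0.5, -0.9, -0.0]
gripper_width: 0.0933
grip_force: 0.0
```

Request:
jog_arm([
  {"x": 0.0225, "y": -0.046, "z": 0, "ax": 0, "ay": 0, "az": 0, "claw": 1},
  {"x": 0.0225, "y": -0.046, "z": 0, "ax": 0, "ay": 0, "az": 0, "claw": 1},
  {"x": 0.0225, "y": -0.046, "z": 0, "ax": 0, "ay": 0, "az": 0, "claw": 1},
  {"x": 0.0225, "y": -0.046, "z": 0, "ax": 0, "ay": 0, "az": 0, "claw": 1},
  {"x": 0.0225, "y": -0.046, "z": 0, "ax": 0, "ay": 0, "az": 0, "claw": 1},
])

```text
t: 0.98
eef_pos: [0.3072, -0.467, 0.26]
ee_rot: [1.0, -0.001, -0.0, -0.0]
ft_force: [0.8, -0.2, 0.5]
gripper_width: 0.093
grip_force: 0.0
```

Request:
jog_arm([
  {"x": 0.0225, "y": -0.046, "z": 0, "ax": 0, "ay": 0, "az": 0, "claw": 1},
  {"x": 0.0225, "y": -0.046, "z": 0, "ax": 0, "ay": 0, "az": 0, "claw": 1},
  {"x": 0.0225, "y": -0.046, "z": 0, "ax": 0, "ay": 0, "az": 0, "claw": 1},
  {"x": 0.0225, "y": -0.046, "z": 0, "ax": 0, "ay": 0, "az": 0, "claw": 1},
  {"x": 0.0225, "y": -0.046, "z": 0, "ax": 0, "ay": 0, "az": 0, "claw": 1},
])

```text
t: 1.6
eef_pos: [0.4199, -0.2372, 0.2602]
ee_rot: [1.0, -0.001, -0.0, 0.0]
ft_force: [1.1, -0.5, -0.4]
gripper_width: 0.0932
grip_force: 0.0
```

Request:
jog_arm([
  {"x": 0.0225, "y": -0.046, "z": 0, "ax": 0, "ay": 0, "az": 0, "claw": 1},
  {"x": 0.0225, "y": -0.046, "z": 0, "ax": 0, "ay": 0, "az": 0, "claw": 1},
  {"x": 0.0225, "y": -0.046, "z": 0, "ax": 0, "ay": 0, "az": 0, "claw": 1},
  {"x": 0.0225, "y": -0.046, "z": 0, "ax": 0, "ay": 0, "az": 0, "claw": 1},
  {"x": 0, "y": 0, "z": 0, "ax": 0, "ay": 0, "az": 0, "claw": 1},
])

```text
t: 2.22
eef_pos: [0.511, -0.0509, 0.2599]
ee_rot: [1.0, 0.003, 0.0, -0.001]
ft_force: [-1.4, -0.6, -0.3]
gripper_width: 0.0929
grip_force: 0.0
```

Request:
jog_arm([
  {"x": 0.0215, "y": -0.0445, "z": 0, "ax": 0, "ay": 0, "az": 0, "claw": 1},
  {"x": 0.022, "y": -0.045, "z": 0, "ax": 0, "ay": 0, "az": 0, "claw": 1},
  {"x": 0, "y": 0, "z": 0.045, "ax": 0, "ay": 0, "az": 0, "claw": 1},
  {"x": 0, "y": 0, "z": 0.035, "ax": 0, "ay": 0, "az": 0, "claw": 1},
  {"x": 0, "y": 0, "z": 0.014, "ax": 0, "ay": 0, "az": 0, "claw": 1},
])

```text
t: 2.85
eef_pos: [0.552, 0.0334, 0.1644]
ee_rot: [1.0, -0.001, -0.002, 0.0]
ft_force: [-0.2, -0.8, 0.1]
gripper_width: 0.0928
grip_force: 0.0
```

Request:
jog_arm([
  {"x": 0, "y": 0, "z": 0, "ax": 0, "ay": 0, "az": 0, "claw": 0},
  {"x": 0, "y": 0, "z": 0, "ax": 0, "ay": 0, "az": 0, "claw": 0},
  {"x": 0, "y": 0, "z": 0, "ax": 0, "ay": 0, "az": 0, "claw": 0},
  {"x": 0, "y": 0, "z": 0, "ax": 0, "ay": 0, "az": 0, "claw": 0},
  {"x": 0, "y": 0, "z": 0, "ax": 0, "ay": 0, "az": 0, "claw": 0},
], newtons=30)

```text
t: 3.48
eef_pos: [0.5534, 0.0345, 0.1666]
ee_rot: [1.0, -0.001, 0.0, -0.0]
ft_force: [-0.8, -0.1, 0.9]
gripper_width: 0.0479
grip_force: 0.0
```

Request:
jog_arm([
  {"x": 0.001, "y": -0.004, "z": 0, "ax": 0, "ay": 0, "az": 0, "claw": 0.48},
  {"x": 0, "y": 0, "z": 0, "ax": 0, "ay": 0, "az": 0, "claw": 0},
  {"x": 0, "y": 0, "z": 0, "ax": 0, "ay": 0, "az": 0, "claw": 0},
  {"x": 0, "y": 0, "z": 0, "ax": 0, "ay": 0, "az": 0, "claw": 0},
  {"x": 0, "y": 0, "z": 0, "ax": 0, "ay": 0, "az": 0, "claw": 0},
], newtons=30)

```text
t: 4.1
eef_pos: [0.5543, 0.0387, 0.1662]
ee_rot: [1.0, -0.001, 0.0, -0.0]
ft_force: [-0.4, 2.1, 0.2]
gripper_width: 0.0336
grip_force: 30.0
```

Request:
jog_arm([
  {"x": 0, "y": 0, "z": -0.01, "ax": 0, "ay": 0, "az": 0, "claw": 0},
  {"x": 0, "y": 0, "z": -0.02, "ax": 0, "ay": 0, "az": 0, "claw": 0},
  {"x": 0, "y": 0, "z": 0, "ax": 0, "ay": 0, "az": 0, "claw": 0},
])

```text
t: 4.47
eef_pos: [0.5549, 0.0382, 0.1975]
ee_rot: [1.0, -0.001, 0.001, -0.0]
ft_force: [0.5, -0.0, -4.6]
gripper_width: 0.0337
grip_force: 30.0
```

```bash
python3 - <<'E'
from bench import *
import cv2,numpy as np
from h import *
o=get_obs();print(o["eef_pos"],o["ft_force"],o["gripper_width"],o["ee_rot"])
s=camera("side")["pixels"]
c=cv2.resize(s[90:270,220:400],None,fx=3,fy=3,interpolation=cv2.INTER_CUBIC)
cv2.imwrite("pics/s1.png",np.clip(255*(c/255.)**.6,0,255).astype(np.uint8))
E
```

```text
[0.55493624 0.03822795 0.19745575] [ 0.53480827 -0.04259063 -4.64668443] 0.03368656524125937 [ 9.99999029e-01 -8.59937464e-04  1.09672586e-03 -2.05102184e-05]
```

View pics/s1.png

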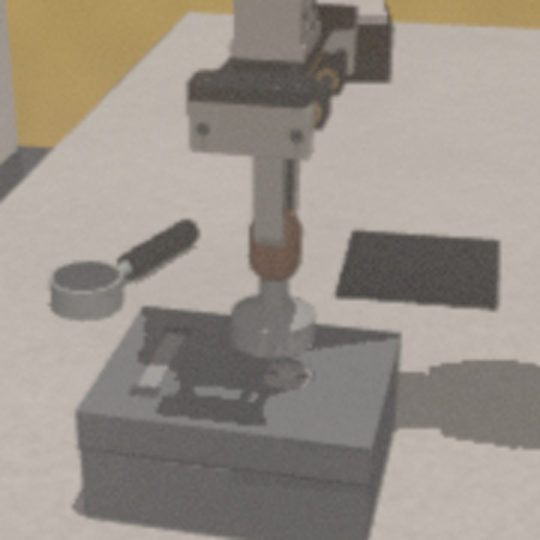

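The tamper hangs upright in the jaws, with its base at (273,325) in the crop and the bare lock at (288,373). I'm carrying it to the mat.

Request:
jog_arm([
  {"x": -0.004, "y": 0.02, "z": 0, "ax": 0, "ay": 0, "az": 0, "claw": 0},
  {"x": -0.008, "y": 0.042, "z": 0, "ax": 0, "ay": 0, "az": 0, "claw": 0},
  {"x": -0.008, "y": 0.042, "z": 0, "ax": 0, "ay": 0, "az": 0, "claw": 0},
  {"x": -0.008, "y": 0.042, "z": 0, "ax": 0, "ay": 0, "az": 0, "claw": 0},
  {"x": -0.008, "y": 0.042, "z": 0, "ax": 0, "ay": 0, "az": 0, "claw": 0},
])

```text
t: 5.15
eef_pos: [0.5165, -0.1521, 0.1955]
ee_rot: [1.0, -0.001, -0.001, 0.0]
ft_force: [0.3, 0.4, -4.1]
gripper_width: 0.0333
grip_force: 30.0
```

Request:
jog_arm([
  {"x": -0.008, "y": 0.042, "z": 0, "ax": 0, "ay": 0, "az": 0, "claw": 0},
  {"x": -0.008, "y": 0.042, "z": 0, "ax": 0, "ay": 0, "az": 0, "claw": 0},
  {"x": -0.008, "y": 0.042, "z": 0, "ax": 0, "ay": 0, "az": 0, "claw": 0},
  {"x": -0.008, "y": 0.042, "z": 0, "ax": 0, "ay": 0, "az": 0, "claw": 0},
  {"x": -0.003, "y": 0.029, "z": 0, "ax": 0, "ay": 0, "az": 0, "claw": 0},
])

```text
t: 5.78
eef_pos: [0.4801, -0.3496, 0.1952]
ee_rot: [1.0, -0.002, -0.001, 0.0]
ft_force: [-0.0, 0.5, -3.9]
gripper_width: 0.0335
grip_force: 30.0
```

Request:
jog_arm([
  {"x": 0, "y": 0, "z": 0.04, "ax": 0, "ay": 0, "az": 0, "claw": 0},
  {"x": 0, "y": 0, "z": 0.04, "ax": 0, "ay": 0, "az": 0, "claw": 0},
  {"x": 0, "y": 0, "z": 0.02, "ax": 0, "ay": 0, "az": 0, "claw": 0},
  {"x": 0, "y": 0, "z": 0, "ax": 0, "ay": 0, "az": 0, "claw": 0},
  {"x": 0, "y": 0, "z": 0, "ax": 0, "ay": 0, "az": 0, "claw": 0},
])

```text
t: 6.4
eef_pos: [0.4825, -0.3471, 0.0966]
ee_rot: [1.0, -0.001, 0.0, 0.0]
ft_force: [0.2, 0.7, -4.2]
gripper_width: 0.0337
grip_force: 30.0
```

Request:
jog_arm([
  {"x": 0, "y": 0, "z": 0.008, "ax": 0, "ay": 0, "az": 0, "claw": 0},
  {"x": 0, "y": 0, "z": 0.004, "ax": 0, "ay": 0, "az": 0, "claw": 0},
  {"x": 0, "y": 0, "z": 0.0, "ax": 0, "ay": 0, "az": 0, "claw": 0},
  {"x": 0, "y": 0, "z": 0.0, "ax": 0, "ay": 0, "az": 0, "claw": 0},
])

```text
t: 6.9
eef_pos: [0.483, -0.3464, 0.0843]
ee_rot: [1.0, -0.001, 0.0, 0.0]
ft_force: [-0.3, 0.4, -3.8]
gripper_width: 0.0336
grip_force: 30.0
```

Request:
jog_arm([
  {"x": 0, "y": 0, "z": 0.001, "ax": 0, "ay": 0, "az": 0, "claw": 0},
  {"x": 0, "y": 0, "z": 0.0, "ax": 0, "ay": 0, "az": 0, "claw": 0},
])

```text
t: 7.15
eef_pos: [0.4828, -0.3464, 0.0832]
ee_rot: [1.0, -0.001, -0.0, 0.0]
ft_force: [0.9, 0.8, -3.7]
gripper_width: 0.0336
grip_force: 30.0
```

Request:
jog_arm([
  {"x": 0, "y": 0, "z": 0.001, "ax": 0, "ay": 0, "az": 0, "claw": 0},
  {"x": 0, "y": 0, "z": 0.0, "ax": 0, "ay": 0, "az": 0, "claw": 0},
])

```text
t: 7.4
eef_pos: [0.4829, -0.3464, 0.0822]
ee_rot: [1.0, -0.001, 0.0, 0.0]
ft_force: [-0.1, 0.0, -2.7]
gripper_width: 0.0338
grip_force: 30.0
```

Contact is starting, so I'll make one more millimetre and then release.

Request:
jog_arm([
  {"x": 0, "y": 0, "z": 0.001, "ax": 0, "ay": 0, "az": 0, "claw": 0},
  {"x": 0, "y": 0, "z": 0.0, "ax": 0, "ay": 0, "az": 0, "claw": 0},
])

```text
t: 7.65
eef_pos: [0.4831, -0.3464, 0.0821]
ee_rot: [1.0, -0.001, 0.0, 0.0]
ft_force: [-1.9, 1.1, 7.1]
gripper_width: 0.0335
grip_force: 30.0
```

Request:
jog_arm([
  {"x": 0, "y": 0, "z": 0, "ax": 0, "ay": 0, "az": 0, "claw": 0.5},
  {"x": 0, "y": 0, "z": 0, "ax": 0, "ay": 0, "az": 0, "claw": 0.7},
  {"x": 0, "y": 0, "z": 0, "ax": 0, "ay": 0, "az": 0, "claw": 0.7},
  {"x": 0, "y": 0, "z": 0, "ax": 0, "ay": 0, "az": 0, "claw": 0.7},
  {"x": 0, "y": 0, "z": -0.02, "ax": 0, "ay": 0, "az": 0, "claw": 0.7},
])

```text
t: 8.28
eef_pos: [0.4821, -0.3459, 0.1002]
ee_rot: [1.0, -0.001, -0.001, -0.001]
ft_force: [0.5, -0.0, 0.2]
gripper_width: 0.0651
grip_force: 0.0
```

Request:
jog_arm([
  {"x": 0, "y": 0, "z": -0.05, "ax": 0, "ay": 0, "az": 0, "claw": 0.7},
  {"x": 0, "y": 0, "z": -0.05, "ax": 0, "ay": 0, "az": 0, "claw": 0.7},
  {"x": 0.004, "y": -0.048, "z": 0, "ax": 0, "ay": 0, "az": 0, "claw": 0.7},
  {"x": 0.004, "y": -0.048, "z": 0, "ax": 0, "ay": 0, "az": 0, "claw": 0.7},
  {"x": 0.004, "y": -0.048, "z": 0, "ax": 0, "ay": 0, "az": 0, "claw": 0.7},
])

```text
t: 8.9
eef_pos: [0.495, -0.2011, 0.2014]
ee_rot: [1.0, -0.001, 0.0, 0.0]
ft_force: [0.6, 0.1, 0.3]
gripper_width: 0.065
grip_force: 0.0
```

Request:
jog_arm([
  {"x": 0.004, "y": -0.048, "z": 0, "ax": 0, "ay": 0, "az": 0, "claw": 0.6},
  {"x": 0.004, "y": -0.048, "z": 0, "ax": 0, "ay": 0, "az": 0, "claw": 0.6},
  {"x": 0.004, "y": -0.048, "z": 0, "ax": 0, "ay": 0, "az": 0, "claw": 0.6},
  {"x": 0.004, "y": -0.048, "z": 0, "ax": 0, "ay": 0, "az": 0, "claw": 0.6},
  {"x": 0.004, "y": -0.048, "z": 0, "ax": 0, "ay": 0, "az": 0, "claw": 0.6},
])

```text
t: 9.52
eef_pos: [0.5153, 0.0391, 0.2013]
ee_rot: [1.0, -0.001, 0.0, 0.0]
ft_force: [0.8, 0.2, 0.8]
gripper_width: 0.0557
grip_force: 0.0
```

Request:
jog_arm([
  {"x": 0.004, "y": -0.048, "z": 0, "ax": 0, "ay": 0, "az": 0, "claw": 0.5},
  {"x": 0.004, "y": -0.048, "z": 0, "ax": 0, "ay": 0, "az": 0, "claw": 0.5},
  {"x": 0.004, "y": -0.048, "z": 0, "ax": 0, "ay": 0, "az": 0, "claw": 0.5},
  {"x": 0.004, "y": -0.048, "z": 0, "ax": 0, "ay": 0, "az": 0, "claw": 0.5},
  {"x": 0.004, "y": -0.048, "z": 0, "ax": 0, "ay": 0, "az": 0, "claw": 0.5},
])

```text
t: 10.15
eef_pos: [0.5356, 0.279, 0.2012]
ee_rot: [1.0, -0.001, 0.0, 0.0]
ft_force: [0.7, 0.7, -1.3]
gripper_width: 0.0469
grip_force: 0.0
```

Request:
jog_arm([
  {"x": 0.002, "y": -0.048, "z": 0, "ax": 0, "ay": 0, "az": 0, "claw": 0.4},
  {"x": 0, "y": 0, "z": 0, "ax": 0, "ay": 0, "az": 0, "claw": 0.4},
  {"x": 0, "y": 0, "z": 0, "ax": 0, "ay": 0, "az": 0, "claw": 0.4},
])

```text
t: 10.52
eef_pos: [0.5374, 0.3248, 0.2008]
ee_rot: [1.0, -0.001, -0.0, 0.001]
ft_force: [0.3, -0.3, -0.3]
gripper_width: 0.0374
grip_force: 0.0
```

```bash
python3 - <<'E'
from bench import *
import cv2,numpy as np
o=get_obs();print(o["eef_pos"],o["ee_rot"],o["gripper_width"],o["t"])
f=lambda im,x,y,w,h,k:np.clip(255*(cv2.resize(im[y:y+h,x:x+w],None,fx=k,fy=k,interpolation=cv2.INTER_CUBIC)/255.)**.6,0,255).astype(np.uint8)
t=np.mean([camera("top")["pixels"].astype(float) for _ in range(6)],0);s=np.mean([camera("side")["pixels"].astype(float) for _ in range(6)],0)
A=np.zeros((600,800,3),np.uint8)
A[:360,:360]=f(t,248,232,30,30,12)      # lock top: x=248+px/12, y=232+py/12
A[:300,400:800]=f(s,287,198,50,37,8)[:300,:400]    # lock side x=287+(px-400)/8, y=198+py/8
A[300:600,400:800]=f(s,230,235,100,75,4)
A[360:600,:400]=f(t,350,220,100,60,4)  # tamper/mat x=350+px/4,y=220+(py-360)/4
cv2.imwrite("pics/l1.png",A)
E
```

```text
[0.53743649 0.32479074 0.20082732] [ 9.99999671e-01 -5.61666600e-04 -2.82059841e-04  5.13529773e-04] 0.037353586370187285 10.525Traceback (most recent call last):
  File "<stdin>", line 8, in <module>
ValueError: could not broadcast input array from shape (296,400,3) into shape (300,400,3)
```

```bash
python3 - <<'E'
from bench import *
import cv2,numpy as np
f=lambda im,x,y,w,h,k:np.clip(255*(cv2.resize(im[y:y+h,x:x+w],None,fx=k,fy=k,interpolation=cv2.INTER_CUBIC)/255.)**.6,0,255).astype(np.uint8)
t=np.mean([camera("top")["pixels"].astype(float) for _ in range(6)],0);s=np.mean([camera("side")["pixels"].astype(float) for _ in range(6)],0)
np.savez("l1.npz",t=t,s=s)
A=np.zeros((600,800,3),np.uint8)
A[:360,:360]=f(t,248,232,30,30,12)      # lock top: x=248+px/12, y=232+py/12
A[:296,400:800]=f(s,287,198,50,37,8)    # lock side x=287+(px-400)/8, y=198+py/8
A[300:600,400:800]=f(s,230,235,100,75,4)
A[360:600,:400]=f(t,350,220,100,60,4)  # tamper/mat x=350+px/4,y=220+(py-360)/4
cv2.imwrite("pics/l1.png",A)
E
```

```text
(no output)
```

View pics/l1.png

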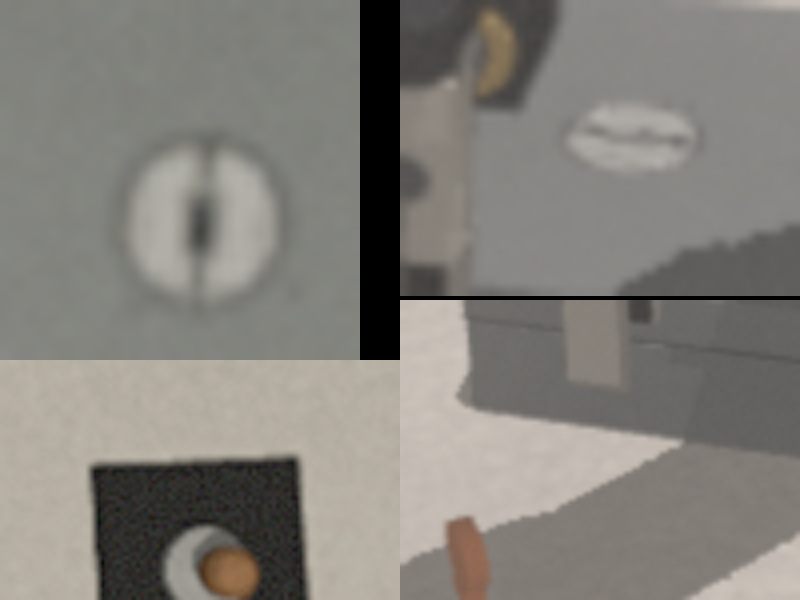

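Top crop: lock centre about (203,221), slot line from (209,150) to (198,300). In the side crop the lock is about (632,137). The tamper stands on the mat.

```bash
python3 - <<'E'
from h import *
d=np.load("l1.npz");t=d["t"].mean(2);s=d["s"].mean(2)
# bright plug region, centroid of its filled hull
for n,im,x,y,w,h in(("top",t,254,238,22,24),("side",s,355,208,22,16)):
    k=12;c=cv2.resize(im[y:y+h,x:x+w],None,fx=k,fy=k,interpolation=cv2.INTER_CUBIC)
    th=(np.percentile(c,5 if n=="side" else 15)+np.percentile(c,97))/2
    m=(c>th).astype(np.uint8);P=np.argwhere(m)[:,::-1].astype(np.int32)
    hull=cv2.convexHull(P);M=cv2.moments(hull);u=un([(M["m10"]/M["m00"],M["m01"]/M["m00"])],k,x,y)[0]
    print(n,u,"hull box",cv2.boundingRect(hull),onz(n,u,.09))
# slot line by darkest column per row (top), near line
rows=range(244,258);pts=[]
for r in rows:
    seg=t[r,261:269];w=np.clip(np.median(t[240:260,258:262])-seg,0,None)**2
    pts.append((261+(w*np.arange(8)).sum()/w.sum(),r))
pts=np.array(pts);print(np.round(pts[:,0],2))
W=np.array([onz("top",p,.09) for p in pts]);a=np.polyfit(W[:,0],W[:,1],1);print("slot yaw",a, "manual",end=" ")
q=[onz("top",p,.09) for p in un([(198,300),(209,150)],12,248,232)];v=q[1]-q[0];print(np.arctan2(v[1],v[0]))
print("manual ctr",onz("top",un([(203,221)],12,248,232)[0],.09),onz("side",un([(632,137)],8,287,198,400)[0],.09))
print("tamper base",onz("top",un([(204,567-360)],4,350,220)[0],.026))
E
```

```text
top [264.37301753 250.06732755] hull box (62, 82, 137, 137) [0.54540192 0.03240593 0.09      ]
side [365.95165944 215.67472453] hull box (0, 0, 264, 192) [0.4433449  0.01245837 0.09      ]
[265.05 265.      nan    nan 264.37 264.29 264.28 264.2  264.13 264.
 264.   264.   263.25 264.16]
 ** On entry to DLASCL parameter number  4 had an illegal value
 ** On entry to DLASCL parameter number  4 had an illegal value
 ** On entry to DLASCL parameter number  4 had an illegal value
 ** On entry to DLASCL parameter number  4 had an illegal value
 ** On entry to DLASCL parameter number  5 had an illegal value
 ** On entry to DLASCL parameter number  4 had an illegal value<stdin>:14: RuntimeWarning: invalid value encountered in scalar divide
Traceback (most recent call last):
numpy.linalg.LinAlgError: SVD did not converge in Linear Least Squares
```

```bash
python3 - <<'E'
from h import *
q=[onz("top",p,.09) for p in un([(198,300),(209,150)],12,248,232)];v=q[1]-q[0];print(np.arctan2(v[1],v[0]))
q=[onz("side",p,.09) for p in un([(585,128),(687,143)],8,287,198,400)];v=q[0]-q[1];print("side yaw",np.arctan2(v[1],v[0]))
print("manual ctr",onz("top",un([(203,221)],12,248,232)[0],.09),onz("side",un([(632,137)],8,287,198,400)[0],.09))
print("tamper base",onz("top",un([(204,567-360)],4,350,220)[0],.026))
E
```

```text
-0.07853795805683503
side yaw -0.06789542760569546
manual ctr [0.54568796 0.03217851 0.09      ] [0.54663388 0.03135587 0.09      ]
tamper base [ 0.48426593 -0.34283879  0.026     ]
```

Request:
jog_arm([
  {"x": -0.0005, "y": 0.0005, "z": 0.05, "ax": 0, "ay": 0, "az": 0.003, "claw": 0.4},
  {"x": 0, "y": 0, "z": 0.05, "ax": 0, "ay": 0, "az": 0, "claw": 0.4},
  {"x": 0, "y": 0, "z": 0.0288, "ax": 0, "ay": 0, "az": 0, "claw": 0.4},
  {"x": 0, "y": 0, "z": 0, "ax": 0, "ay": 0, "az": 0, "claw": 0.4},
  {"x": 0, "y": 0, "z": 0, "ax": 0, "ay": 0, "az": 0, "claw": 0.4},
], newtons=40)

```text
t: 12.35
eef_pos: [0.5377, 0.3255, 0.0735]
ee_rot: [1.0, -0.002, 0.0, -0.0]
ft_force: [0.6, -0.9, 0.2]
gripper_width: 0.0373
grip_force: 0.0
```

Request:
jog_arm([
  {"x": 0, "y": 0, "z": 0, "ax": 0, "ay": 0, "az": 0, "claw": 0.2},
  {"x": 0, "y": 0, "z": 0, "ax": 0, "ay": 0, "az": 0, "claw": 0.15},
  {"x": 0, "y": 0, "z": 0, "ax": 0, "ay": 0, "az": 0, "claw": 0},
  {"x": 0, "y": 0, "z": 0, "ax": 0, "ay": 0, "az": 0, "claw": 0},
  {"x": 0, "y": 0, "z": 0, "ax": 0, "ay": 0, "az": 0, "claw": 0},
])

```text
t: 12.98
eef_pos: [0.5374, 0.3253, 0.0729]
ee_rot: [1.0, -0.002, 0.0, -0.0]
ft_force: [-0.1, 0.3, 5.6]
gripper_width: 0.0095
grip_force: 40.0
```

```bash
python3 - <<'E'
from bench import *
import numpy as np
np.set_printoptions(precision=4,suppress=True)
o=get_obs();print(o["eef_pos"],o["ee_rot"],o["gripper_width"],o["grip_force"],o["ft_force"],o["torque"])
E
```

```text
[0.5374 0.3253 0.0729] [ 1.     -0.0021  0.0003 -0.0003] 0.009453974797347327 40.00293552875519 [-0.1325  0.2544  5.5597] [-0.0956  0.1266 -0.0318]
```

Request:
jog_arm([
  {"x": 0, "y": 0, "z": -0.01, "ax": 0, "ay": 0, "az": 0, "claw": 0},
  {"x": 0, "y": 0, "z": -0.02, "ax": 0, "ay": 0, "az": 0, "claw": 0},
  {"x": 0, "y": 0, "z": -0.035, "ax": 0, "ay": 0, "az": 0, "claw": 0},
  {"x": 0, "y": 0, "z": -0.035, "ax": 0, "ay": 0, "az": 0, "claw": 0},
  {"x": 0, "y": 0, "z": 0, "ax": 0, "ay": 0, "az": 0, "claw": 0},
])

```text
t: 13.6
eef_pos: [0.5383, 0.3257, 0.1754]
ee_rot: [1.0, -0.002, 0.002, -0.001]
ft_force: [0.9, -0.9, -0.6]
gripper_width: 0.0093
grip_force: 40.0
```

```bash
python3 - <<'E'
from bench import *
import cv2,numpy as np
np.set_printoptions(precision=4,suppress=True)
o=get_obs();print(o["eef_pos"],o["ee_rot"],o["gripper_width"],o["ft_force"])
s=np.mean([camera("side")["pixels"].astype(float) for _ in range(6)],0)
c=cv2.resize(s[235:375,220:360],None,fx=4,fy=4,interpolation=cv2.INTER_CUBIC)
cv2.imwrite("pics/k1.png",np.clip(255*(np.clip(c,0,255)/255.)**.6,0,255).astype(np.uint8))
E
```

```text
[0.5383 0.3257 0.1754] [ 1.     -0.0022  0.0019 -0.0013] 0.009313950462739395 [ 0.8959 -0.9198 -0.6257]
```

View pics/k1.png

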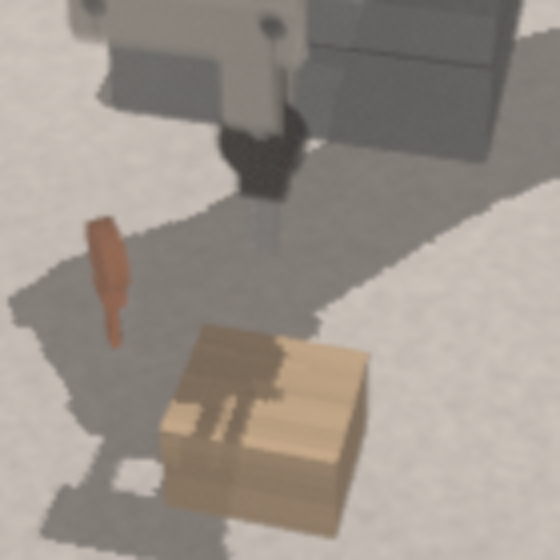

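The key is clear of the block and upright: shoulder bottom near (263,197), tip near (265,248). I'll check its offset in the jaws.

```bash
python3 - <<'E'
from h import *
u=un([(263.5,197),(265,248)],4,220,235)
for x in(.536,.538,.540): print(x,proj("side",[[x,.3257,.1445],[x,.3257,.1185]])-u)
for n in("side",): print([onz(n,u[0],.1445),onz(n,u[1],.1185)])
E
```

```text
0.536 [[ 0.37194107 -1.87010531]
 [ 0.27176557 -0.90011143]]
0.538 [[-0.95181489 -2.06772809]
 [-1.02603371 -1.10336919]]
0.54 [[-2.27369446 -2.26507075]
 [-2.3220297  -1.30634453]]
[array([0.5354855 , 0.32995374, 0.1445    ]), array([0.53590342, 0.32774276, 0.1185    ])]
```

Request:
jog_arm([
  {"x": 0.0, "y": 0.025, "z": 0, "ax": 0, "ay": 0, "az": 0, "claw": 0},
  {"x": 0.002, "y": 0.045, "z": 0, "ax": 0, "ay": 0, "az": 0, "claw": 0},
  {"x": 0.002, "y": 0.045, "z": 0, "ax": 0, "ay": 0, "az": 0, "claw": 0},
  {"x": 0.002, "y": 0.045, "z": 0, "ax": 0, "ay": 0, "az": 0, "claw": 0},
  {"x": 0.002, "y": 0.045, "z": 0, "ax": 0, "ay": 0, "az": 0, "claw": 0},
])

```text
t: 14.52
eef_pos: [0.5436, 0.1168, 0.172]
ee_rot: [1.0, -0.003, -0.0, 0.0]
ft_force: [0.5, -0.4, 0.1]
gripper_width: 0.0092
grip_force: 40.0
```

Request:
jog_arm([
  {"x": 0.002, "y": 0.045, "z": 0, "ax": 0, "ay": 0, "az": 0, "claw": 0},
  {"x": 0, "y": 0.0435, "z": 0, "ax": 0, "ay": 0, "az": 0, "claw": 0},
  {"x": 0, "y": 0, "z": 0, "ax": 0, "ay": 0, "az": 0.069, "claw": 0},
  {"x": 0, "y": 0, "z": 0, "ax": 0, "ay": 0, "az": 0, "claw": 0},
  {"x": 0, "y": 0, "z": 0, "ax": 0, "ay": 0, "az": 0, "claw": 0},
])

```text
t: 15.15
eef_pos: [0.5455, 0.0314, 0.1722]
ee_rot: [0.999, -0.036, -0.0, 0.0]
ft_force: [0.3, 0.9, -0.7]
gripper_width: 0.0091
grip_force: 40.0
```

Request:
jog_arm([
  {"x": 0, "y": 0, "z": 0, "ax": 0, "ay": 0, "az": 0, "claw": 0},
  {"x": 0, "y": 0, "z": 0, "ax": 0, "ay": 0, "az": 0, "claw": 0},
])

```text
t: 15.4
eef_pos: [0.5459, 0.0318, 0.1723]
ee_rot: [0.999, -0.036, -0.0, -0.0]
ft_force: [-0.2, -0.7, -0.9]
gripper_width: 0.0092
grip_force: 40.0
```

```bash
cat > o.py <<'E'
from bench import *
import numpy as np
from scipy.spatial.transform import Rotation as R
np.set_printoptions(precision=4,suppress=True)
o=get_obs();r=R.from_quat(o["ee_rot"]).as_matrix()
print(o["t"],o["eef_pos"],"yaw %.4f"%np.arctan2(r[1,0],r[0,0]),"zaxis",r[:,2],o["gripper_width"],o["ft_force"],o["torque"],"q7 %.3f"%o["joint_positions"][6])
E
python3 o.py
```

```text
15.4 [0.5459 0.0318 0.1723] yaw -0.0720 zaxis [-0.0001  0.     -1.    ] 0.009231423294038296 [-0.2427 -0.6823 -0.9129] [0.0574 0.012  0.0136] q7 -1.912
```

Joint 7 is at -1.91 and would run out of range during the clockwise turn. The key fits both ways round, so I'll rotate the tool half a turn counter-clockwise before inserting.

Request:
jog_arm([
  {"x": 0, "y": 0, "z": 0, "ax": 0, "ay": 0, "az": -0.1848, "claw": 0},
  {"x": 0, "y": 0, "z": 0, "ax": 0, "ay": 0, "az": -0.1848, "claw": 0},
  {"x": 0, "y": 0, "z": 0, "ax": 0, "ay": 0, "az": -0.1848, "claw": 0},
  {"x": 0, "y": 0, "z": 0, "ax": 0, "ay": 0, "az": -0.1848, "claw": 0},
  {"x": 0, "y": 0, "z": 0, "ax": 0, "ay": 0, "az": -0.1848, "claw": 0},
])

```text
t: 16.02
eef_pos: [0.5459, 0.0317, 0.1724]
ee_rot: [0.909, 0.416, -0.0, 0.0]
ft_force: [0.6, 0.1, -1.1]
gripper_width: 0.0091
grip_force: 40.0
```

Request:
jog_arm([
  {"x": 0, "y": 0, "z": 0, "ax": 0, "ay": 0, "az": -0.1848, "claw": 0},
  {"x": 0, "y": 0, "z": 0, "ax": 0, "ay": 0, "az": -0.1848, "claw": 0},
  {"x": 0, "y": 0, "z": 0, "ax": 0, "ay": 0, "az": -0.1848, "claw": 0},
  {"x": 0, "y": 0, "z": 0, "ax": 0, "ay": 0, "az": -0.1848, "claw": 0},
  {"x": 0, "y": 0, "z": 0, "ax": 0, "ay": 0, "az": -0.1848, "claw": 0},
])

```text
t: 16.65
eef_pos: [0.5459, 0.0316, 0.1724]
ee_rot: [0.629, 0.778, -0.0, 0.0]
ft_force: [0.4, 0.1, -0.7]
gripper_width: 0.0089
grip_force: 40.0
```

Request:
jog_arm([
  {"x": 0, "y": 0, "z": 0, "ax": 0, "ay": 0, "az": -0.1848, "claw": 0},
  {"x": 0, "y": 0, "z": 0, "ax": 0, "ay": 0, "az": -0.1848, "claw": 0},
  {"x": 0, "y": 0, "z": 0, "ax": 0, "ay": 0, "az": -0.1848, "claw": 0},
  {"x": 0, "y": 0, "z": 0, "ax": 0, "ay": 0, "az": -0.1848, "claw": 0},
  {"x": 0, "y": 0, "z": 0, "ax": 0, "ay": 0, "az": -0.1848, "claw": 0},
])

```text
t: 17.27
eef_pos: [0.5459, 0.0316, 0.1724]
ee_rot: [0.216, 0.976, -0.0, 0.0]
ft_force: [-0.2, 0.5, 0.1]
gripper_width: 0.0091
grip_force: 40.0
```

Request:
jog_arm([
  {"x": 0, "y": 0, "z": 0, "ax": 0, "ay": 0, "az": -0.1848, "claw": 0},
  {"x": 0, "y": 0, "z": 0, "ax": 0, "ay": 0, "az": -0.1848, "claw": 0},
  {"x": 0, "y": 0, "z": 0, "ax": 0, "ay": 0, "az": 0, "claw": 0},
  {"x": 0, "y": 0, "z": 0, "ax": 0, "ay": 0, "az": 0, "claw": 0},
  {"x": 0, "y": 0, "z": 0, "ax": 0, "ay": 0, "az": 0, "claw": 0},
])

```text
t: 17.9
eef_pos: [0.5459, 0.0316, 0.1725]
ee_rot: [0.038, 0.999, -0.0, 0.0]
ft_force: [0.2, 0.2, -0.4]
gripper_width: 0.0093
grip_force: 40.0
```

```bash
python3 o.py; python3 - <<'E'
from bench import *
import cv2,numpy as np
s=np.mean([camera("side")["pixels"].astype(float) for _ in range(6)],0)
c=cv2.resize(s[155:235,315:415],None,fx=7,fy=7,interpolation=cv2.INTER_CUBIC)
cv2.imwrite("pics/k2.png",np.clip(255*(np.clip(c,0,255)/255.)**.6,0,255).astype(np.uint8))
E
```

```text
17.9 [0.5459 0.0316 0.1725] yaw 3.0664 zaxis [ 0.0002 -0.0003 -1.    ] 0.009258350379788111 [ 0.1816  0.1655 -0.3506] [ 0.1069 -0.1734  0.0161] q7 0.610
```

View pics/k2.png

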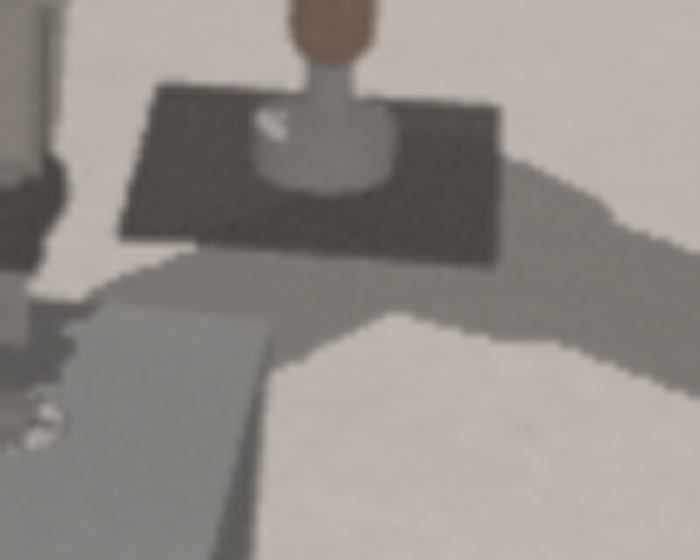

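My crop was misplaced: it shows the tamper standing well on the mat at (325,150). I'm retaking it around the lock.

```bash
python3 - <<'E'
from bench import *
import cv2,numpy as np
from h import *
s=np.mean([camera("side")["pixels"].astype(float) for _ in range(6)],0)
c=cv2.resize(s[160:225,280:360],None,fx=9,fy=9,interpolation=cv2.INTER_CUBIC)
cv2.imwrite("pics/k3.png",np.clip(255*(np.clip(c,0,255)/255.)**.6,0,255).astype(np.uint8))
z=.1725-.0569
for x in(.545,.547):
  p=proj("side",[[x,.0316,z+.026],[x,.0316,z],[.546,.0318,.09]]);print(x,(p+.5-[280,160])*9-.5)
E
```

```text
0.545 [[335.0102553  301.27874493]
 [332.83371839 401.51768795]
 [326.37818443 497.41736717]]
0.547 [[326.34300448 300.41233396]
 [324.29076835 400.61343918]
 [326.37818443 497.41736717]]
```

View pics/k3.png

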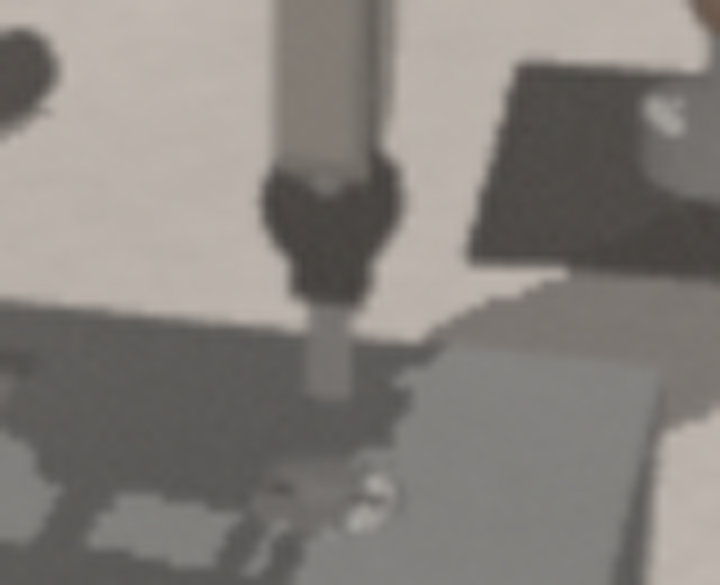

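The blade tip is at (329,400) and the plug centre near (326,497). They match the projection, so the key is aligned and I'll descend.

Request:
jog_arm([
  {"x": 0, "y": 0, "z": 0.015, "ax": 0, "ay": 0, "az": 0, "claw": 0},
  {"x": 0, "y": 0, "z": 0.008, "ax": 0, "ay": 0, "az": 0, "claw": 0},
  {"x": 0, "y": 0, "z": 0, "ax": 0, "ay": 0, "az": 0, "claw": 0},
  {"x": 0, "y": 0, "z": 0.001, "ax": 0, "ay": 0, "az": 0, "claw": 0},
  {"x": 0, "y": 0, "z": 0.001, "ax": 0, "ay": 0, "az": 0, "claw": 0},
])

```text
t: 19.12
eef_pos: [0.5461, 0.0316, 0.1475]
ee_rot: [0.037, 0.999, 0.0, 0.0]
ft_force: [0.0, 0.3, 0.3]
gripper_width: 0.0089
grip_force: 40.0
```

Request:
jog_arm([
  {"x": 0, "y": 0, "z": 0.001, "ax": 0, "ay": 0, "az": 0, "claw": 0},
  {"x": 0, "y": 0, "z": 0.001, "ax": 0, "ay": 0, "az": 0, "claw": 0},
  {"x": 0, "y": 0, "z": 0, "ax": 0, "ay": 0, "az": 0, "claw": 0},
])

```text
t: 19.5
eef_pos: [0.5459, 0.0316, 0.1454]
ee_rot: [0.037, 0.999, 0.0, -0.0]
ft_force: [0.1, -0.9, -0.2]
gripper_width: 0.009
grip_force: 40.0
```

```bash
python3 o.py
```

```text
19.5 [0.5459 0.0316 0.1454] yaw 3.0684 zaxis [-0.      0.0001 -1.    ] 0.009048102697962187 [ 0.051  -0.8616 -0.2229] [ 0.1287 -0.19    0.0107] q7 0.570
```

Tip is about 1.5 mm below the lid with no force, so it is entering the slot. Continuing.

Request:
jog_arm([
  {"x": 0, "y": 0, "z": 0.002, "ax": 0, "ay": 0, "az": 0, "claw": 0},
  {"x": 0, "y": 0, "z": 0.002, "ax": 0, "ay": 0, "az": 0, "claw": 0},
  {"x": 0, "y": 0, "z": 0, "ax": 0, "ay": 0, "az": 0, "claw": 0},
])

```text
t: 19.88
eef_pos: [0.5458, 0.0315, 0.1412]
ee_rot: [0.037, 0.999, 0.0, -0.0]
ft_force: [0.2, 0.8, -1.1]
gripper_width: 0.0092
grip_force: 40.0
```

```bash
python3 o.py
```

```text
19.875 [0.5458 0.0315 0.1412] yaw 3.0685 zaxis [-0.0004  0.0001 -1.    ] 0.009193610224816816 [ 0.2127  0.8109 -1.1169] [ 0.2058 -0.1795 -0.0174] q7 0.563
```

Request:
jog_arm([
  {"x": 0, "y": 0, "z": 0.004, "ax": 0, "ay": 0, "az": 0, "claw": 0},
  {"x": 0, "y": 0, "z": 0.004, "ax": 0, "ay": 0, "az": 0, "claw": 0},
  {"x": 0, "y": 0, "z": 0.004, "ax": 0, "ay": 0, "az": 0, "claw": 0},
  {"x": 0, "y": 0, "z": 0.004, "ax": 0, "ay": 0, "az": 0, "claw": 0},
  {"x": 0, "y": 0, "z": 0, "ax": 0, "ay": 0, "az": 0, "claw": 0},
])

```text
t: 20.5
eef_pos: [0.5457, 0.0315, 0.125]
ee_rot: [0.036, 0.999, 0.0, -0.0]
ft_force: [-0.3, 1.3, -0.3]
gripper_width: 0.0093
grip_force: 40.0
```

Request:
jog_arm([
  {"x": 0, "y": 0, "z": 0.002, "ax": 0, "ay": 0, "az": 0, "claw": 0},
  {"x": 0, "y": 0, "z": 0.001, "ax": 0, "ay": 0, "az": 0, "claw": 0},
  {"x": 0, "y": 0, "z": 0, "ax": 0, "ay": 0, "az": 0, "claw": 0},
])

```text
t: 20.88
eef_pos: [0.5459, 0.0314, 0.1224]
ee_rot: [0.037, 0.999, -0.0, -0.0]
ft_force: [-0.5, 0.3, -1.1]
gripper_width: 0.0091
grip_force: 40.0
```

Request:
jog_arm([
  {"x": 0, "y": 0, "z": 0.001, "ax": 0, "ay": 0, "az": 0, "claw": 0},
  {"x": 0, "y": 0, "z": 0, "ax": 0, "ay": 0, "az": 0, "claw": 0},
])

```text
t: 21.12
eef_pos: [0.5459, 0.0315, 0.1214]
ee_rot: [0.037, 0.999, -0.0, -0.0]
ft_force: [0.9, 0.9, -0.6]
gripper_width: 0.0095
grip_force: 40.0
```

Request:
jog_arm([
  {"x": 0, "y": 0, "z": 0.0007, "ax": 0, "ay": 0, "az": 0, "claw": 0},
  {"x": 0, "y": 0, "z": 0, "ax": 0, "ay": 0, "az": 0, "claw": 0},
])

```text
t: 21.38
eef_pos: [0.546, 0.0315, 0.1209]
ee_rot: [0.037, 0.999, -0.0, 0.0]
ft_force: [-0.1, 0.3, 3.2]
gripper_width: 0.0097
grip_force: 40.0
```

Request:
jog_arm([
  {"x": 0, "y": 0, "z": 0.0007, "ax": 0, "ay": 0, "az": 0, "claw": 0},
  {"x": 0, "y": 0, "z": 0, "ax": 0, "ay": 0, "az": 0, "claw": 0},
])

```text
t: 21.62
eef_pos: [0.5463, 0.0316, 0.1207]
ee_rot: [0.037, 0.999, -0.0, 0.001]
ft_force: [-2.0, -0.4, 9.9]
gripper_width: 0.009
grip_force: 40.0
```

Fully home. Now I'll turn clockwise.

Request:
jog_arm([
  {"x": 0, "y": 0, "z": 0, "ax": 0, "ay": 0, "az": 0.1, "claw": 0},
  {"x": 0, "y": 0, "z": 0, "ax": 0, "ay": 0, "az": 0.1, "claw": 0},
  {"x": 0, "y": 0, "z": 0, "ax": 0, "ay": 0, "az": 0.1, "claw": 0},
  {"x": 0, "y": 0, "z": 0, "ax": 0, "ay": 0, "az": 0.1, "claw": 0},
  {"x": 0, "y": 0, "z": 0, "ax": 0, "ay": 0, "az": 0, "claw": 0},
])

```text
t: 22.25
eef_pos: [0.5466, 0.0322, 0.1208]
ee_rot: [0.235, 0.972, 0.0, 0.001]
ft_force: [-0.1, 1.7, 7.2]
gripper_width: 0.0093
grip_force: 40.0
```

```bash
python3 o.py
```

```text
22.25 [0.5466 0.0322 0.1208] yaw 2.6676 zaxis [ 0.0019  0.0004 -1.    ] 0.009331458669031558 [-0.0639  1.7018  7.1537] [ 0.4849 -0.212   0.0887] q7 0.198
```

Request:
jog_arm([
  {"x": 0, "y": 0, "z": 0, "ax": 0, "ay": 0, "az": 0.1, "claw": 0},
  {"x": 0, "y": 0, "z": 0, "ax": 0, "ay": 0, "az": 0.1, "claw": 0},
  {"x": 0, "y": 0, "z": 0, "ax": 0, "ay": 0, "az": 0.1, "claw": 0},
  {"x": 0, "y": 0, "z": 0, "ax": 0, "ay": 0, "az": 0.1, "claw": 0},
  {"x": 0, "y": 0, "z": 0, "ax": 0, "ay": 0, "az": 0, "claw": 0},
])

```text
t: 22.88
eef_pos: [0.5467, 0.0321, 0.1208]
ee_rot: [0.423, 0.906, 0.001, 0.001]
ft_force: [-1.4, 0.8, 7.1]
gripper_width: 0.0091
grip_force: 40.0
```

```bash
python3 o.py
```

```text
22.875 [0.5467 0.0321 0.1208] yaw 2.2676 zaxis [ 0.002   0.0003 -1.    ] 0.009092439932259803 [-1.4314  0.8488  7.0902] [ 0.4108 -0.1227  0.0868] q7 -0.124
```

Request:
jog_arm([
  {"x": 0, "y": 0, "z": 0, "ax": 0, "ay": 0, "az": 0.1, "claw": 0},
  {"x": 0, "y": 0, "z": 0, "ax": 0, "ay": 0, "az": 0.1, "claw": 0},
  {"x": 0, "y": 0, "z": 0, "ax": 0, "ay": 0, "az": 0.1, "claw": 0},
  {"x": 0, "y": 0, "z": 0, "ax": 0, "ay": 0, "az": 0.05, "claw": 0},
  {"x": 0, "y": 0, "z": 0, "ax": 0, "ay": 0, "az": 0, "claw": 0},
])

```text
t: 23.5
eef_pos: [0.5467, 0.0321, 0.1208]
ee_rot: [0.574, 0.819, 0.001, 0.001]
ft_force: [-0.7, 1.8, 7.5]
gripper_width: 0.0095
grip_force: 40.0
```

```bash
python3 o.py
```

```text
23.5 [0.5467 0.0321 0.1208] yaw 1.9183 zaxis [ 0.002   0.0003 -1.    ] 0.00950932897873652 [-0.7292  1.7663  7.522 ] [ 0.2813 -0.1499  0.0907] q7 -0.400
```

Request:
jog_arm([
  {"x": 0, "y": 0, "z": 0, "ax": 0, "ay": 0, "az": 0.05, "claw": 0},
  {"x": 0, "y": 0, "z": 0, "ax": 0, "ay": 0, "az": 0.05, "claw": 0},
  {"x": 0, "y": 0, "z": 0, "ax": 0, "ay": 0, "az": 0, "claw": 0},
])

```text
t: 23.88
eef_pos: [0.5467, 0.0321, 0.1208]
ee_rot: [0.614, 0.789, 0.001, 0.001]
ft_force: [-0.1, 3.1, 7.8]
gripper_width: 0.0094
grip_force: 40.0
```

```bash
python3 o.py
```

```text
23.875 [0.5467 0.0321 0.1208] yaw 1.8183 zaxis [ 0.0019  0.0004 -1.    ] 0.009441546064316101 [-0.0578  3.0702  7.8416] [ 0.3266 -0.0867  0.0867] q7 -0.478
```

Request:
jog_arm([
  {"x": 0, "y": 0, "z": 0, "ax": 0, "ay": 0, "az": 0.04, "claw": 0},
  {"x": 0, "y": 0, "z": 0, "ax": 0, "ay": 0, "az": 0, "claw": 0},
])

```text
t: 24.12
eef_pos: [0.5467, 0.032, 0.1208]
ee_rot: [0.63, 0.777, 0.001, 0.001]
ft_force: [0.6, 1.1, 7.1]
gripper_width: 0.0089
grip_force: 40.0
```

```bash
python3 o.py
```

```text
24.125 [0.5467 0.032  0.1208] yaw 1.7784 zaxis [ 0.0019  0.0004 -1.    ] 0.008945708105285888 [0.5807 1.0512 7.1059] [ 0.3341 -0.1507  0.0385] q7 -0.509
```

Request:
jog_arm([
  {"x": 0, "y": 0, "z": 0, "ax": 0, "ay": 0, "az": 0.04, "claw": 0},
  {"x": 0, "y": 0, "z": 0, "ax": 0, "ay": 0, "az": 0, "claw": 0},
])

```text
t: 24.38
eef_pos: [0.5467, 0.0321, 0.1208]
ee_rot: [0.645, 0.764, 0.001, 0.001]
ft_force: [0.2, 1.1, 7.8]
gripper_width: 0.009
grip_force: 40.0
```

```bash
python3 o.py
```

```text
24.375 [0.5467 0.0321 0.1208] yaw 1.7384 zaxis [ 0.0019  0.0004 -1.    ] 0.00900698796966045 [0.1976 1.0871 7.7906] [ 0.3178 -0.1049  0.074 ] q7 -0.541
```

Request:
jog_arm([
  {"x": 0, "y": 0, "z": 0, "ax": 0, "ay": 0, "az": 0.05, "claw": 0},
  {"x": 0, "y": 0, "z": 0, "ax": 0, "ay": 0, "az": 0, "claw": 0},
])

```text
t: 24.62
eef_pos: [0.5466, 0.032, 0.1208]
ee_rot: [0.664, 0.747, 0.001, 0.001]
ft_force: [-0.1, 1.6, 7.4]
gripper_width: 0.0089
grip_force: 40.0
```

```bash
python3 o.py
```

```text
24.625 [0.5466 0.032  0.1208] yaw 1.6883 zaxis [ 0.0018  0.0004 -1.    ] 0.008924202904595172 [-0.1099  1.5707  7.4165] [ 0.297  -0.0565  0.0759] q7 -0.579
```

Request:
jog_arm([
  {"x": 0, "y": 0, "z": 0, "ax": 0, "ay": 0, "az": 0.05, "claw": 0},
  {"x": 0, "y": 0, "z": 0, "ax": 0, "ay": 0, "az": 0, "claw": 0},
])

```text
t: 24.88
eef_pos: [0.5467, 0.032, 0.1208]
ee_rot: [0.683, 0.731, 0.001, 0.001]
ft_force: [0.4, 1.2, 6.6]
gripper_width: 0.0092
grip_force: 40.0
```

```bash
python3 o.py
```

```text
24.875 [0.5467 0.032  0.1208] yaw 1.6382 zaxis [ 0.0019  0.0004 -1.    ] 0.009187666587527022 [0.4069 1.1642 6.578 ] [ 0.2643 -0.0977  0.0728] q7 -0.618
```

Request:
jog_arm([
  {"x": 0, "y": 0, "z": 0, "ax": 0, "ay": 0, "az": 0.03, "claw": 0},
  {"x": 0, "y": 0, "z": 0, "ax": 0, "ay": 0, "az": 0, "claw": 0},
])

```text
t: 25.12
eef_pos: [0.5467, 0.032, 0.1208]
ee_rot: [0.694, 0.72, 0.001, 0.001]
ft_force: [0.3, 1.8, 7.7]
gripper_width: 0.0091
grip_force: 40.0
```

```bash
python3 o.py
```

```text
25.125 [0.5467 0.032  0.1208] yaw 1.6085 zaxis [ 0.0019  0.0004 -1.    ] 0.009052021767829092 [0.2526 1.8404 7.7114] [ 0.2593 -0.0611  0.1173] q7 -0.641
```

Request:
jog_arm([
  {"x": 0, "y": 0, "z": 0, "ax": 0, "ay": 0, "az": 0.03, "claw": 0},
  {"x": 0, "y": 0, "z": 0, "ax": 0, "ay": 0, "az": 0, "claw": 0},
])

```text
t: 25.38
eef_pos: [0.5467, 0.032, 0.1208]
ee_rot: [0.704, 0.71, 0.001, 0.001]
ft_force: [-0.2, 0.4, 7.1]
gripper_width: 0.0092
grip_force: 40.1
```

```bash
python3 o.py
```

```text
25.375 [0.5467 0.032  0.1208] yaw 1.5786 zaxis [ 0.0019  0.0004 -1.    ] 0.009160471351298901 [-0.1743  0.3716  7.0685] [ 0.2842 -0.0231  0.045 ] q7 -0.664
```

Request:
jog_arm([
  {"x": 0, "y": 0, "z": 0, "ax": 0, "ay": 0, "az": 0.04, "claw": 0},
  {"x": 0, "y": 0, "z": 0, "ax": 0, "ay": 0, "az": 0, "claw": 0},
], newtons=60)

```text
t: 25.62
eef_pos: [0.5468, 0.032, 0.1208]
ee_rot: [0.718, 0.696, 0.001, 0.001]
ft_force: [0.3, 1.1, 7.6]
gripper_width: 0.0089
grip_force: 60.2
```

```bash
python3 o.py
```

```text
25.625 [0.5468 0.032  0.1208] yaw 1.5386 zaxis [ 0.002   0.0003 -1.    ] 0.00891109875147096 [0.2979 1.1142 7.6016] [ 0.255  -0.2054  0.1756] q7 -0.695
```

Request:
jog_arm([
  {"x": 0, "y": 0, "z": 0, "ax": 0, "ay": 0, "az": 0.04, "claw": 0},
  {"x": 0, "y": 0, "z": 0, "ax": 0, "ay": 0, "az": 0, "claw": 0},
])

```text
t: 25.88
eef_pos: [0.5468, 0.032, 0.1208]
ee_rot: [0.732, 0.681, 0.001, 0.001]
ft_force: [0.2, 0.1, 8.4]
gripper_width: 0.0087
grip_force: 60.3
```

```bash
python3 o.py
```

```text
25.875 [0.5468 0.032  0.1208] yaw 1.4988 zaxis [ 0.002   0.0002 -1.    ] 0.00872798308111874 [0.1723 0.0621 8.4108] [ 0.2251 -0.1426  0.246 ] q7 -0.725
```

Torque has risen from 0.08 to 0.25 N m: that is the stop. I'll nudge slightly further, relax the twist, open and retreat upward.

Request:
jog_arm([
  {"x": 0, "y": 0, "z": 0, "ax": 0, "ay": 0, "az": 0.04, "claw": 0},
  {"x": 0, "y": 0, "z": 0, "ax": 0, "ay": 0, "az": 0, "claw": 0},
])

```text
t: 26.12
eef_pos: [0.5468, 0.0319, 0.1208]
ee_rot: [0.746, 0.666, 0.001, 0.001]
ft_force: [-0.5, 1.9, 6.6]
gripper_width: 0.0088
grip_force: 60.4
```

```bash
python3 o.py
```

```text
26.125 [0.5468 0.0319 0.1208] yaw 1.4589 zaxis [ 0.002   0.0002 -1.    ] 0.008756921548437607 [-0.5101  1.8984  6.5677] [ 0.2709 -0.1554  0.2311] q7 -0.756
```

Request:
jog_arm([
  {"x": 0, "y": 0, "z": 0, "ax": 0, "ay": 0, "az": -0.05, "claw": 0},
  {"x": 0, "y": 0, "z": 0, "ax": 0, "ay": 0, "az": 0, "claw": 0.3},
  {"x": 0, "y": 0, "z": 0, "ax": 0, "ay": 0, "az": 0, "claw": 0.5},
  {"x": 0, "y": 0, "z": 0, "ax": 0, "ay": 0, "az": 0, "claw": 0.5},
  {"x": 0, "y": 0, "z": 0, "ax": 0, "ay": 0, "az": 0, "claw": 0.5},
])

```text
t: 26.75
eef_pos: [0.5458, 0.0314, 0.1199]
ee_rot: [0.729, 0.685, -0.0, -0.0]
ft_force: [-1.3, -0.7, -0.5]
gripper_width: 0.0435
grip_force: 0.0
```

Request:
jog_arm([
  {"x": 0, "y": 0, "z": -0.02, "ax": 0, "ay": 0, "az": 0, "claw": 0.5},
  {"x": 0, "y": 0, "z": -0.04, "ax": 0, "ay": 0, "az": 0, "claw": 0.5},
  {"x": 0, "y": 0, "z": -0.05, "ax": 0, "ay": 0, "az": 0, "claw": 0.5},
  {"x": 0, "y": 0, "z": -0.05, "ax": 0, "ay": 0, "az": 0, "claw": 0.5},
  {"x": 0, "y": 0, "z": 0, "ax": 0, "ay": 0, "az": 0, "claw": 0.5},
])

```text
t: 27.38
eef_pos: [0.5476, 0.032, 0.2835]
ee_rot: [0.729, 0.685, 0.002, 0.002]
ft_force: [0.4, 0.3, -0.5]
gripper_width: 0.0465
grip_force: 0.0
```

Request:
jog_arm([
  {"x": 0.05, "y": 0, "z": 0, "ax": 0, "ay": 0, "az": 0, "claw": 0.5},
  {"x": 0.05, "y": 0, "z": 0, "ax": 0, "ay": 0, "az": 0, "claw": 0.5},
  {"x": 0.05, "y": 0, "z": 0, "ax": 0, "ay": 0, "az": 0, "claw": 0.5},
  {"x": 0.05, "y": 0, "z": 0, "ax": 0, "ay": 0, "az": 0, "claw": 0.5},
  {"x": 0, "y": 0, "z": 0, "ax": 0, "ay": 0, "az": 0, "claw": 0.5},
])

```text
t: 28.0
eef_pos: [0.557, 0.2356, 0.2787]
ee_rot: [0.727, 0.687, -0.0, -0.001]
ft_force: [0.1, -0.1, -0.3]
gripper_width: 0.0461
grip_force: 0.0
```

```bash
python3 o.py; python3 - <<'E'
from bench import *
import cv2,numpy as np
f=lambda im,x,y,w,h,k:np.clip(255*(np.clip(cv2.resize(im[y:y+h,x:x+w],None,fx=k,fy=k,interpolation=cv2.INTER_CUBIC),0,255)/255.)**.6,0,255).astype(np.uint8)
t=np.mean([camera("top")["pixels"].astype(float) for _ in range(6)],0);s=np.mean([camera("side")["pixels"].astype(float) for _ in range(6)],0)
np.savez("end.npz",t=t,s=s)
A=np.zeros((600,800,3),np.uint8)
A[:400,:400]=f(t,246,232,40,40,10)
A[:400,400:800]=f(s,291,185,50,50,8)
A[400:600,:400]=f(s,200,120,200,100,2)
A[400:600,400:800]=f(t,330,210,100,50,4)*1 if False else f(t,140,130,300,150,4/3)
cv2.imwrite("pics/end.png",A)
E
```

```text
28.0 [0.557  0.2356 0.2787] yaw 1.5146 zaxis [-0.0018  0.0018 -1.    ] 0.04611860740529527 [ 0.078  -0.1072 -0.2702] [-0.0418 -0.0901  0.0125] q7 -0.884
```

View pics/end.png

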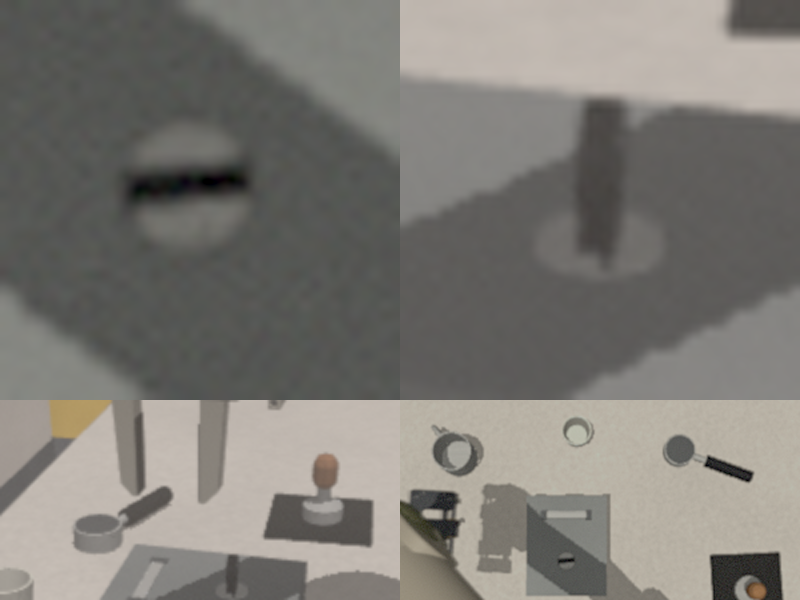

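Final view: the key is upright on the plug at (188,184), the tamper stands on the mat, and the bystanders haven't moved. I'll check the key's angle precisely: the stop at 1.25 plus about 0.205 slot play should put it near 1.455.

```bash
python3 - <<'E'
from h import *
t=np.load("end.npz")["t"].mean(2);k=10
c=cv2.resize(t[240:262,253:277],None,fx=k,fy=k,interpolation=cv2.INTER_CUBIC)
for th in(22,28,34):
    P=np.argwhere(c<th)[:,::-1].astype(np.float32)
    vx,vy,x0,y0=cv2.fitLine(P,cv2.DIST_L2,0,.01,.01).ravel()
    u=un([(x0-50*vx,y0-50*vy),(x0+50*vx,y0+50*vy)],k,253,240)
    q=[onz("top",p,.125) for p in u];v=q[1]-q[0];a=np.arctan2(-v[1],v[0]);print(th,len(P),"cw",a, "rel box",a-.008,(q[0]+q[1])/2)
E
```

```text
22 3211 cw 1.4782539626810471 rel box 1.4702539626810471 [0.54536036 0.0320772  0.125     ]
28 3961 cw 1.473696931029803 rel box 1.465696931029803 [0.54540654 0.03222029 0.125     ]
34 4956 cw 1.460549726017361 rel box 1.452549726017361 [0.54539988 0.03244733 0.125     ]
```

```bash
python3 -c "
from bench import *
print(sign_off())"
```

```text
the job is handed in; nothing more can be done
None
```

The job is handed in at about 29 s: the tamper stands on its mat, and the key is fully home and turned clockwise to the stop. The lock angle (about 1.25 rad) is inferred from the key's measured 1.46 rad and the torque rise, since the key hides the slot; the jug, cup and portafilter were not touched.

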